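Stamp a flanged sleeve on the pedal marker

ROBOT

A 6-joint arm with a two-finger parallel gripper is mounted at the origin on the work surface. World frame = base frame: x ahead of the robot, y to its left, z up, the work surface at z = 0. Lengths are in m, angles in rad, forces in N, time in s.
With the tool pointing down it reaches from about 0.375 to 0.825 m from the base axis. Payload 5.5 kg.
Tool frame: the origin (TCP) lies where the fingers leave the gripper's body, on its centre line; the fingertips stand 73 mm ahead of it and the grasp point (between the pads) lies 54 mm ahead of it; z points along the fingers, y is the line along which they close (so a half turn about z gives the same grasp; the last joint's range is limited). The gripper opens to 85 mm and grips with 20 to 120 N. Pads are 22 mm wide; open, the fingers measure 114 mm over their backs; the gripper's body (76 mm by 85 mm) begins 54 mm behind the grasp point. The pads swing forward as they close: fully open they stand 13 mm farther back than shut.
Start: joints at [-1.245, 0.314, -0.047, 1.21, 0, 1.571], TCP at [0.192, -0.568, 0.304] pointing down, gripper open.
Joint ranges: [-2.67, 2.67], [-0.69, 1.73], [-1.03, 1.25], [-2.08, 2.16], [-1.42, 1.45], [-3.14, 3.14]. Speed limits (rad/s): [2.39, 2.39, 3.01, 3.14, 3.14, 3.14].

INTERFACE

Orientations are given as [roll, pitch, yaw] about the fixed x, y, z axes, in that order (R = Rz(yaw) Ry(pitch) Rx(roll)).
In Python, from rig import sensors, imaging, manip gives the robot as it stands. The module is installed in compiled form; this text tells all that it offers.
- The arm moves only by the tool servo_tool, never from a script. Its argument "series" is a list of rows, each a list of 4 numbers: the shift along the tool's x, y, z in mm, then the turn about the tool's z in degrees. A call has exactly 8 rows; each row is the pose to reach, as a shift and turn from the pose commanded when the call began, along the tool's axes at that moment; what a row does not reach only later rows make up. A row lasts 1/10 s, in which the tool goes at most 50 mm and 8.59 degrees, less where a joint would pass 70% of its speed; a pose out of reach is approached as far as the arm can. A call with a gripper value outside its range is refused whole. "jaw" is the opening, from -1 (shut) to 1 (fully open), set as the call begins (left out, the last holds). The fingers move at their own pace and stop on an object; the grip force is fixed at half the most. Time passes only in rows, so rows that repeat a pose let the fingers close, or fill a call up. It gives the time, the measured TCP pose, the force, the opening and the grip force at its end, in the units of the state.
- sensors.get_obs(): the state, without advancing time (a new reading comes with each control period).
- imaging.grab_frame(name): name is "side" or "top"; returns a dict with "pixels" (420x560x3 uint8, red, green, blue), "range_z" (420x560 float32, m along the optical axis (not along the pixel's ray), 0 where there is no reading), "intrinsics" (3x3 intrinsics, pixels), "T" (4x4, takes a point from camera to world coordinates). Camera axes: x right, y down, z forward; pixel columns grow to the right and rows downward; lengths in m; the calibration is good to about 2 mm. A picture is of the moment at which its call begins.
- manip.hand_in(): hands the job in; it is judged then, once.
The state is a dict: "time_s": time; "joints": joint angles; "qd": joint speeds; "effort": joint torques, N m; "tool_pos": TCP position; "tool_rot": TCP orientation; "wrist_force": force on the tool from outside, world axes, zero at the start; "ft_torque": the same for the moment, N m; "finger_gap": finger opening in m; "grip_force": force on a finger pad.
Only numpy, scipy, OpenCV 4.12 (cv2) and the standard library are available. Lean on these libraries where they do the work, as an engineer would, in place of code of your own. Each camera call takes 0.05 s, during which the arm holds its last target. There are 200 camera calls.

TASK

Lift the flanged sleeve by its rim and stand it, flange up, on the round rest of the marking fixture, between the V stop and the stamp, and let go. Then press the fixture's pedal fully down to its stop and keep it there for at least half a second, so that the stamp bears on the sleeve, and let the pedal come back up. Leave the sleeve standing there, and leave the other workpieces, the hammer and the case alone.

Things in the scene. Friction and masses are not known exactly. Their poses are not given: they have to be found in the camera images.
- sleeve: Workpiece: dark steel flanged sleeve standing on end, 80 mm high, about 0.7 kg, the only piece with a flange. Body 50 mm outside diameter up to 68 mm; flange (rim) 66 mm diameter from 68 to 80 mm up; bore 36 mm, open. It can be gripped across the flange. Origin: centre of its foot; z up along its axis; round, so yaw does not matter.
- marker: Marking fixture, fixed; grey base plate 240 (x) x 300 (y) x 12 mm. Origin: centre of its underside; -x faces the robot, turned up to 0.3 rad. On the +y half the sleeve's rest, with the V stop on its -x side (top 56 mm above the table, 28 mm either side of centre) and the stamp with its grey housing on its +x side (top 75 mm); open along y for the fingers. Pedal on the -y half.
- nest (a point): Centre of the sleeve's foot when home against the V stop: on top of the round steel rest, 20 mm above the table; axes as the fixture's. With the stamp drawn back the sleeve has 15 mm of play from here towards +x; lowered 6 mm to +x of here it clears the V faces by 4 mm and the stamp by 9 mm. The stamp then pushes it home.
- stamp: Brass stamp head, 24 mm wide, 16 mm high, sprung in the ram. Origin: centre of its rear face, 20 mm behind its striking face, 41 mm above the table. The pedal drives it 21 mm towards the fixture's -x against the sleeve's body; it then presses with about 9 to 15 N.
- pedal_pad (a point): Centre of the top of the pedal's ribbed steel pad, 90 mm (x) by 70 mm (y). Moves with the pedal: about 95 mm above the table when up, 37 mm at the stop. The hinge axis runs along the fixture's y, 145 mm to the +x side of the pad's centre, 25 mm above the table.
- pedal (a joint): Pedal angle in rad: 0 when up, 0.42 fully down on its stop (pad then level). A spring returns it. Fully down takes about 14 to 20 N at the pad.
- plain_tube: Bystander: plain steel tube without flange, 56 mm diameter, 85 mm high, standing. Origin: centre of its foot.
- offcut: Bystander: solid steel round-bar offcut, 54 mm diameter, 70 mm high, standing. Origin: centre of its foot.
- hammer: Bystander: hammer, 300 mm long, lying beyond the fixture. Origin: under its middle.
- case: Bystander: wooden instrument case with a brass clasp, 140 x 200 x 75 mm, fixed. Origin: centre of its underside.

How it is judged:
By the outcome, as a careful person would: the job done as asked, in the order asked, and still so for the second after the job is handed in, with the robot touching nothing.
It also fails if it takes over 58 s, if anything falls off the work surface, if the arm or the gripper's body presses on something with over 40 N, if the wrist force passes 120 N, or if a joint passes its speed limit or range.

## Working session

There is one attempt and no reset: what is moved stays moved. The work goes in short steps, Python scripts to look and compute and a tool call to move; the robot and the scene stay as the last step left them, time stands still between calls to the robot, and variables do not carry over. Pictures are saved under pics/ and viewed, at most 10 in all, crops included, and the job is handed in when it is done.

Besides the shell and the picture viewer there is one more tool, called after ">>>" as name([rows], argument=value, ...), one row to a line, values as JSON. servo_tool: Moves the arm, as the interface text tells. Its arguments: {"type":"object","properties":{"series":{"type":"array"},"jaw":{"type":"number"}},"required":["series"]}

```bash
mkdir -p pics
cat > h.py <<'E'
import numpy as np, cv2
from rig import sensors, imaging, manip
def grab(n):
    f=imaging.grab_frame(n); v,u=np.mgrid[0:420,0:560]
    K=np.array(f["intrinsics"]); z=f["range_z"]
    P=np.stack([(u-K[0,2])/K[0,0]*z,(v-K[1,2])/K[1,1]*z,z],-1)
    T=np.array(f["T"]); f["W"]=P@T[:3,:3].T+T[:3,3]; f["W"][z==0]=np.nan
    return f
E
python3 - <<'E'
from h import *
fs=[grab("top"),grab("side")]
for n,f in zip(("top","side"),fs):
    cv2.imwrite(f"pics/{n}0.png",f["pixels"][...,::-1]); np.savez(f"{n}0.npz",W=f["W"],p=f["pixels"],T=f["T"],K=f["intrinsics"]); print(n,np.round(f["T"],3).tolist(),np.round(f["intrinsics"],1).tolist())
o=sensors.get_obs(); print({k:np.round(v,3).tolist() for k,v in o.items()})
E
```

```text
top [[0.014, -0.99, 0.139, 0.439], [-1.0, -0.012, 0.018, 0.056], [-0.017, -0.139, -0.99, 1.166], [0.0, 0.0, 0.0, 1.0]] [[449.4, 0.0, 277.0], [0.0, 449.4, 208.5], [0.0, 0.0, 1.0]]
side [[0.854, -0.358, 0.376, 0.27], [-0.52, -0.584, 0.624, -0.436], [-0.004, -0.729, -0.685, 0.688], [0.0, 0.0, 0.0, 1.0]] [[433.6, 0.0, 274.3], [0.0, 433.6, 210.4], [0.0, 0.0, 1.0]]
{'time_s': 0.1, 'joints': [-1.245, 0.314, -0.048, 1.21, -0.0, 1.571], 'qd': [-0.0, -0.002, 0.001, -0.002, -0.0, 0.001], 'effort': [-0.0, -54.077, 34.054, 0.011, -0.0, 0.0], 'tool_pos': [0.192, -0.568, 0.303], 'tool_rot': [-3.14, 0.0, 0.326], 'wrist_force': [0.314, 0.179, -0.501], 'ft_torque': [0.041, 0.024, 0.0], 'grip_force': 0.0, 'finger_gap': 0.085}
```

View pics/top0.png

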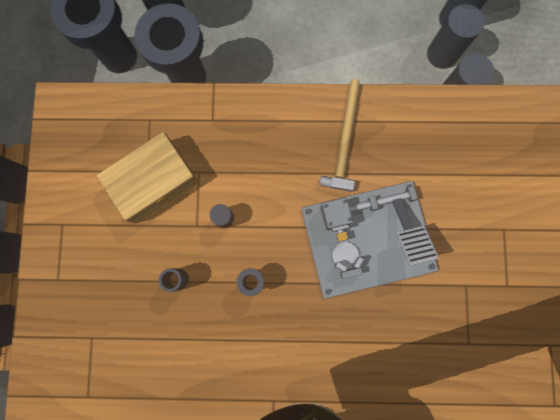

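View pics/side0.png

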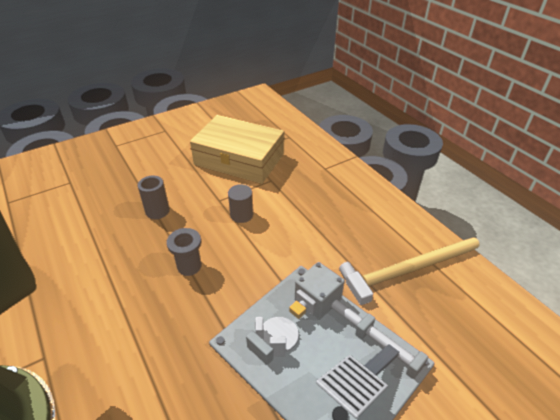

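The top view shows the sleeve at (251,282), tube at (173,280), offcut at (221,215) and the fixture around (370,240). On the fixture, the rest is at (346,254), the stamp at (343,237) and the pedal pad at (418,245). The side view agrees: sleeve rim (184,242), rest (281,333), pad (352,385).

Run:
```python
from h import *
def ld(n): d=np.load(n+"0.npz"); return d["W"],d["p"],d["T"],d["K"]
def ray(T,K,uv,h):
    uv=np.atleast_2d(uv); d=np.c_[(uv-[K[0,2],K[1,2]])/[K[0,0],K[1,1]],np.ones(len(uv))]@T[:3,:3].T
    return T[:3,3]+d*((h-T[2,3])/d[:,2])[:,None]
def circ(P):
    A=np.c_[2*P,np.ones(len(P))]; s=np.linalg.lstsq(A,(P**2).sum(1),rcond=None)[0]; return s[:2],np.sqrt(s[2]+s[0]**2+s[1]**2)
for n in("top","side"):
    W,p,T,K=ld(n); print(n)
    hull=lambda m: cv2.convexHull(max(cv2.findContours(m.astype(np.uint8),0,1)[0],key=cv2.contourArea))[:,0].astype(float)
    near=lambda u,v,r: (np.hypot(*(np.mgrid[0:420,0:560]-np.array([v,u])[:,None,None]))<r)
    u,v,r=(251,282,22) if n=="top" else (184,242,26)
    m=near(u,v,r)&(W[...,2]>.070)&(W[...,2]<.09)
    # rim: all surface at z ~0.08 
    ct=cv2.findContours(m.astype(np.uint8),0,1)[0]; c=max(ct,key=cv2.contourArea)[:,0].astype(float)
    print(" sleeve rim",circ(ray(T,K,cv2.convexHull(c.astype(np.float32))[:,0].astype(float),.08)[:,:2]), np.nanmedian(W[m][:,2]))
    m=(p.max(2).astype(int)-p.min(2)<30)&(W[...,2]>.006)&(W[...,2]<.018)&(W[...,0]>.3)&(W[...,1]<.12)
    cs=max(cv2.findContours(m.astype(np.uint8),0,1)[0],key=cv2.contourArea)[:,0].astype(float)
    Q=ray(T,K,cs,.012)[:,:2].astype(np.float32); print(" plate",cv2.minAreaRect(Q*1000))
    b=cv2.boxPoints(cv2.minAreaRect(Q)); 
    u,v,r=(418,245,28) if n=="top" else (352,385,45)
    m=near(u,v,r)&(W[...,2]>.06)&(W[...,2]<.13); X=W[m]
    print(" pad",m.sum(),np.round(X.min(0),3),np.round(X.max(0),3),cv2.minAreaRect((X[:,:2]*1000).astype(np.float32)))
    m=(p[...,0].astype(int)-p[...,2]>60)&near(*((343,237) if n=="top" else (298,309)),14)&(W[...,2]>.03)
    print(" brass",m.sum(),np.round(np.nanmean(W[m],0),3))
    u,v,r=(346,254,16) if n=="top" else (281,333,20)
    m=near(u,v,r)&(W[...,2]>.017)&(W[...,2]<.024); print(" rest",m.sum(),np.round(W[m].mean(0),4),circ(ray(T,K,hull(m),.02)[:,:2]))
    m=(W[...,2]>.045)&(W[...,2]<.062)&near(*((350,264) if n=="top" else (265,338)),25); print(" V",m.sum(),np.round(W[m].mean(0),4))
    for nm,u,v in(("tube",173,280),("offcut",221,215)) if n=="top" else ():
        m=near(u,v,20)&(W[...,2]>.06); print(nm,np.round((W[m].min(0)+W[m].max(0))/2,3))
    m=(W[...,2]>.06)&(W[...,0]>.3)&(abs(W[...,1]+.1)<.15); print(" tall on fixture",[np.round(W[m].min(0),3),np.round(W[m].max(0),3)])
W,p,T,K=ld("top"); cv2.imwrite("pics/crop.png",cv2.resize(p[165:310,290:455,::-1],None,fx=4.5,fy=4,interpolation=2))
```

```text
top
 sleeve rim (array([0.41413898, 0.13922025]), np.float64(0.03254349740008132)) 0.08091177433950958
 plate ((526.0962524414062, -157.7248077392578), (238.4989776611328, 298.27593994140625), 14.25152587890625)
 pad 1128 [ 0.458 -0.299  0.06 ] [ 0.572 -0.212  0.118] ((517.8507690429688, -252.27197265625), (106.199462890625, 71.45246124267578), 14.593692779541016)
 brass 70 [ 0.528 -0.085  0.049]
 rest 453 [ 0.486  -0.0964  0.0208] (array([ 0.48353889, -0.09614012]), np.float64(0.033199015734263225))
 V 243 [ 0.4484 -0.1047  0.0525]
tube [0.417 0.33  0.076]
offcut [0.576 0.218 0.068]
 tall on fixture [array([ 0.445, -0.25 ,  0.06 ]), array([ 0.623, -0.032,  0.116])]
side
 sleeve rim (array([0.41232737, 0.13508357]), np.float64(0.03481095951990619)) 0.07892814741974485
 plate ((523.5481567382812, -158.50439453125), (239.12216186523438, 298.4927673339844), 14.342228889465332)
 pad 2518 [ 0.457 -0.298  0.06 ] [ 0.571 -0.212  0.115] ((517.6067504882812, -252.15792846679688), (109.04173278808594, 70.0528793334961), 13.788223266601562)
 brass 145 [ 0.527 -0.086  0.048]
 rest 762 [ 0.4879 -0.0933  0.0197] (array([ 0.48397268, -0.09642998]), np.float64(0.03248378458493509))
 V 545 [ 0.4475 -0.1078  0.0508]
 tall on fixture [array([ 0.457, -0.25 ,  0.06 ]), array([ 0.622, -0.032,  0.114])]
```

View pics/crop.png

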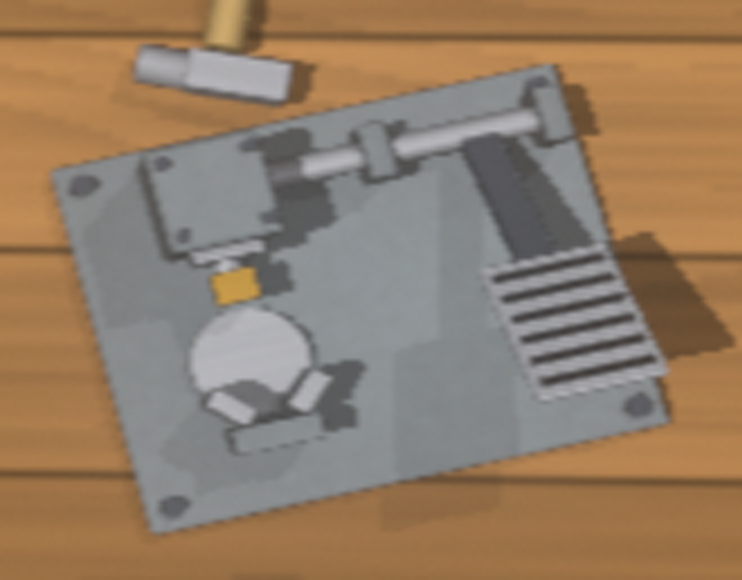

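The plate, pad, stamp and rest fit the stated sizes, and the fixture yaw is about 14.3°. I'll start towards the piece, aligning the tool with the fixture. In the same turn I'll locate the V faces from the crop: jaw inner edges at (228,388)-(255,408) and (295,400)-(318,367).

>>> servo_tool([
  [20, -12, 0, 0.5],
  [60, -37, 0, 1],
  [105, -65, 0, 2],
  [150, -94, 0, 3],
  [195, -122, 0, 4],
  [240, -150, 0, 4.4],
  [280, -175, 0, 4.4],
  [310, -195, 0, 4.4],
], jaw=1)

```text
time_s: 0.9
tool_pos: [0.4243, -0.2825, 0.3037]
tool_rot: [-3.141, 0.0, 0.249]
wrist_force: [0.8, -0.4, 0.2]
finger_gap: 0.0852
grip_force: 0.0
```

Run:
```python
from h import *
o=sensors.get_obs(); print(np.round(o["joints"],3),np.round(o["tool_pos"],4),np.round(o["tool_rot"],3))
d=np.load("top0.npz");T,K=d["T"],d["K"]
def ray(uv,h):
    q=np.r_[(uv[0]-K[0,2])/K[0,0],(uv[1]-K[1,2])/K[1,1],1]@T[:3,:3].T; return (T[:3,3]+q*(h-T[2,3])/q[2])[:2]
c,s=np.cos(.2495),np.sin(.2495)
def fx(p): e=p-np.array([.525,-.158]); return np.array([c*e[0]+s*e[1],-s*e[0]+c*e[1]])*1000
pt=lambda x,y,h: fx(ray((290+(x+.5)/4.5-.5,165+(y+.5)/4-.5),h))
A=[pt(228,388,.056),pt(255,408,.056)];B=[pt(318,367,.056),pt(295,400,.056)]
print("V edges",np.round(A,1).tolist(),np.round(B,1).tolist())
# axis 25 mm off both edges
N=[];R=[]
for a,b in(A,B):
    t=(b-a)/np.linalg.norm(b-a);n=np.array([-t[1],t[0]]);n*=np.sign(n[0]);N.append(n);R.append(n@a+25)
print("nest from V",np.linalg.solve(N,R),"brass front",pt(218,306,.049),pt(258,297,.049))
p=d["p"][240:262,335:358]; print("rest",fx(np.array([.4838,-.0963])),"pad",fx(np.array([.5177,-.2522])))
```

```text
[-0.587  0.144 -0.263  1.164  0.     2.305] [ 0.4243 -0.2825  0.3037] [-3.141  0.     0.249]
V edges [[-38.7, 90.0], [-53.8, 78.9]] [[-37.7, 39.3], [-54.2, 56.5]]
nest from V [-28.87563844  66.20397361] brass front [11.42794203 81.7854143 ] [11.68177111 58.98892796]
rest [-24.68935187  69.96260361] pad [-30.33377709 -89.4806793 ]
```

>>> servo_tool([
  [6, -25, 0, -2],
  [17, -73, 0, -5],
  [28, -121, 0, -8],
  [39, -170, 0, -11],
  [50, -218, 0, -14.4],
  [61, -266, 0, -14.4],
  [72, -314, 0, -14.4],
  [80, -350, 0, -14.4],
])

```text
time_s: 1.7
tool_pos: [0.4138, 0.0769, 0.3038]
tool_rot: [-3.141, -0.0, 0.502]
wrist_force: [0.7, -0.1, -0.3]
finger_gap: 0.0854
grip_force: 0.0
```

Run:
```python
from h import *
o=sensors.get_obs(); p,y=o["tool_pos"],o["tool_rot"][2]; e=np.array([.414,.138])-p[:2]
print(p,y,o["joints"][5],"tool dx,dy",e[0]*np.cos(y)+e[1]*np.sin(y),e[0]*np.sin(y)-e[1]*np.cos(y),"dz",p[2]-.122)
```

```text
[0.41384743 0.07687807 0.30379607] 0.5017898875867124 2.82322532318928 tool dx,dy 0.029533136356275122 -0.05351362032654279 dz 0.18179607270930653
```

>>> servo_tool([
  [7, -13, 10, 0],
  [15, -27, 25, 0],
  [22, -40, 45, 0],
  [29, -53, 65, 0],
  [29.5, -53.5, 85, 0],
  [29.5, -53.5, 105, 0],
  [29.5, -53.5, 120, 0],
  [29.5, -53.5, 125, 0],
])

```text
time_s: 2.5
tool_pos: [0.4135, 0.1352, 0.1772]
tool_rot: [-3.141, 0.003, 0.501]
wrist_force: [-0.1, -0.0, 0.3]
finger_gap: 0.0857
grip_force: 0.0
```

Run:
```python
from h import *
f=grab("side"); cv2.imwrite("pics/s1.png",cv2.resize(f["pixels"][130:310,80:320,::-1],None,fx=3,fy=3))
```

```text
(no output)
```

View pics/s1.png

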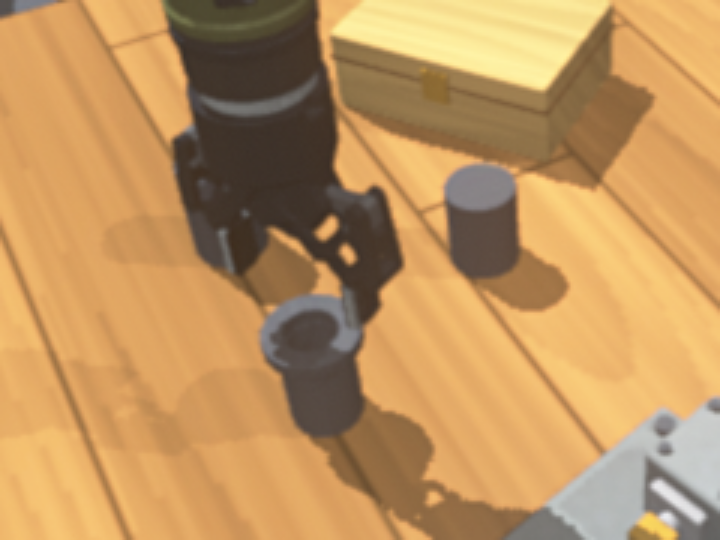

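The side view shows the open fingers, with tips at crop (235,270) and (352,325), straddling above the rim at (310,335). The fingers look well placed, so I'm descending.

>>> servo_tool([
  [0, 0, 5, 0],
  [0, 0, 13, 0],
  [0, 0, 22, 0],
  [0, 0, 31, 0],
  [0, 0, 40, 0],
  [0, 0, 48, 0],
  [0, 0, 54, 0],
  [0, 0, 56, 0],
])

```text
time_s: 3.35
tool_pos: [0.4144, 0.1354, 0.1221]
tool_rot: [-3.141, 0.001, 0.5]
wrist_force: [-0.3, -0.2, 0.1]
finger_gap: 0.0852
grip_force: 0.0
```

>>> servo_tool([
  [0, 0, 0, 0],
  [0, 0, 0, 0],
  [0, 0, 0, 0],
  [0, 0, 0, 0],
  [0, 0, 0, 0],
  [0, 0, 0, 0],
  [0, 0, 0, 0],
  [0, 0, 0, 0],
], jaw=-1)

```text
time_s: 4.15
tool_pos: [0.4149, 0.1366, 0.1238]
tool_rot: [-3.139, -0.002, 0.501]
wrist_force: [-3.8, 4.1, 5.6]
finger_gap: 0.0644
grip_force: 64.4
```

>>> servo_tool([
  [0, 0, -4, 0],
  [0, 0, -15, 0],
  [0, 0, -32, 0],
  [0, 0, -52, 0],
  [0, 0, -72, 0],
  [0, 0, -92, 0],
  [0, 0, -104, 0],
  [0, 0, -110, 0],
])

```text
time_s: 4.95
tool_pos: [0.4151, 0.1355, 0.234]
tool_rot: [3.141, -0.001, 0.5]
wrist_force: [0.3, 0.5, -7.8]
finger_gap: 0.0642
grip_force: 68.8
```

Run:
```python
from h import *
f=grab("side"); cv2.imwrite("pics/s2.png",cv2.resize(f["pixels"][60:290,60:320,::-1],None,fx=2.6,fy=2.6))
W=f["W"];np.save("W2.npy",W)
o=sensors.get_obs(); p,y=o["tool_pos"],o["tool_rot"][2]; e=np.array([.4849,-.096])-p[:2]
print(p,y,o["joints"][5],o["wrist_force"],o["ft_torque"],"tool dx,dy",e[0]*np.cos(y)+e[1]*np.sin(y),e[0]*np.sin(y)-e[1]*np.cos(y))
```

```text
[0.4152119  0.13554402 0.23422634] 0.5001759887904831 2.9570849386940217 [ 0.32968329  0.4686058  -7.58521427] [-0.04348686 -0.01963523  0.00749059] tool dx,dy -0.049892689808521115 0.23660047149160957
```

View pics/s2.png

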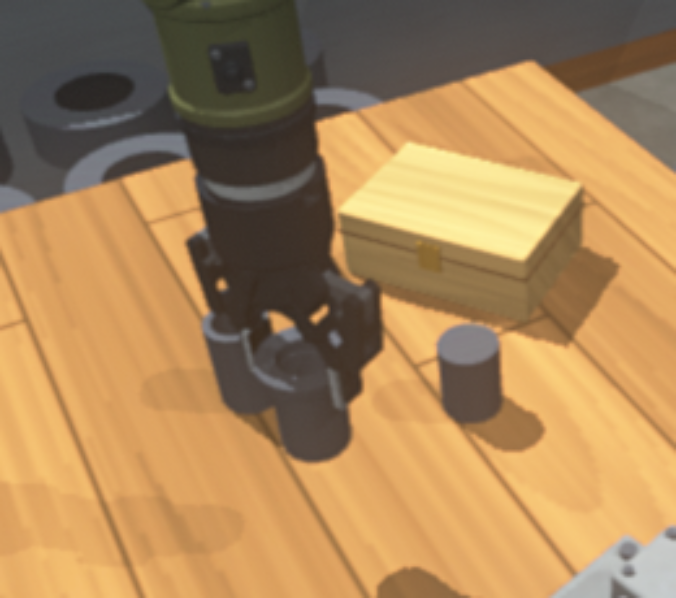

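The sleeve hangs upright between the pads, at crop (310,400). I'll measure its offset from the TCP with a circle fit, then travel.

Run:
```python
from h import *
from scipy.optimize import least_squares
W=np.load("W2.npy"); v,u=np.mgrid[0:420,0:560]
m=(np.hypot(W[...,0]-.415,W[...,1]-.1355)<.045)&(W[...,2]>.08)&(u>165)&(u<200)
X=W[m]; print(m.sum(),"foot z",np.percentile(X[:,2],[1,3,10]))
for lo,hi in((.11,.135),(.135,.155),(.11,.155)):
    B=X[(X[:,2]>lo)&(X[:,2]<hi)]
    r=least_squares(lambda c:np.hypot(B[:,0]-c[0],B[:,1]-c[1])-.025,[.415,.137],loss="soft_l1",f_scale=.001); print(len(B),r.x,np.std(r.fun))
```

```text
4013 foot z [0.11474118 0.12295774 0.14951959]
252 [0.41519904 0.13878405] 0.0008490936602747423
197 [0.41561853 0.13819564] 0.000804656773913581
449 [0.41535597 0.1385177 ] 0.0008619042661456253
```

>>> servo_tool([
  [-3, 12, -8, 0],
  [-8, 36, -24, 0],
  [-15, 70, -40, 2],
  [-22, 105, -50, 5],
  [-30, 140, -56, 8],
  [-37, 175, -60, 11],
  [-44, 207, -60, 14],
  [-48, 227, -60, 14.4],
])

```text
time_s: 5.8
tool_pos: [0.4815, -0.0897, 0.2922]
tool_rot: [3.141, 0.002, 0.246]
wrist_force: [-0.4, 1.2, -9.0]
finger_gap: 0.0642
grip_force: 69.7
```

Run:
```python
from h import *
o=sensors.get_obs(); p,y=o["tool_pos"],o["tool_rot"][2]; e=np.array([.4849,-.097])-p[:2]
print(p,y,"tool dx,dy",e[0]*np.cos(y)+e[1]*np.sin(y),e[0]*np.sin(y)-e[1]*np.cos(y),p[2]-.192)
```

```text
[ 0.48148463 -0.08967574  0.29224431] 0.24551870984115776 tool dx,dy 0.0015327150695972956 0.007934752871998164 0.10024431233870951
```

>>> servo_tool([
  [0.5, 3, 5, 0],
  [1, 6, 17, 0],
  [1.5, 8, 33, 0],
  [1.5, 8, 50, 0],
  [1.5, 8, 67, 0],
  [1.5, 8, 83, 0],
  [1.5, 8, 94, 0],
  [1.5, 8, 98, 0],
])

```text
time_s: 6.6
tool_pos: [0.4836, -0.0933, 0.1929]
tool_rot: [-3.14, 0.003, 0.25]
wrist_force: [-0.7, -0.5, -8.0]
finger_gap: 0.0642
grip_force: 69.8
```

```bash
cat > fit.py <<'E'
from h import *
from scipy.optimize import least_squares
def body(W,c0,lo,hi):
    B=W[(np.hypot(W[...,0]-c0[0],W[...,1]-c0[1])<.033)&(W[...,2]>lo)&(W[...,2]<hi)]
    r=least_squares(lambda c:np.hypot(B[:,0]-c[0],B[:,1]-c[1])-.025,c0,loss="soft_l1",f_scale=.001); return len(B),np.round(r.x,4),np.round(np.std(r.fun),4)
E
python3 - <<'E'
from fit import *
f=grab("side"); W=f["W"]; t=grab("top")
cv2.imwrite("pics/s3.png",cv2.resize(f["pixels"][190:400,180:440,::-1],None,fx=2.8,fy=2.8))
o=sensors.get_obs(); p=o["tool_pos"]; print(p,o["tool_rot"])
h=p[2]-.123; print("foot",h)
print("side",body(W,p[:2],h+.012,h+.03),body(W,p[:2],h+.012,h+.045)); print("top",body(t["W"],p[:2],h+.01,h+.045))
E
```

```text
[ 0.4843997  -0.09365806  0.19413757] [-3.14085786e+00  1.51465248e-03  2.49600714e-01]
foot 0.07113756640817442
side (179, array([ 0.4839, -0.0907]), np.float64(0.0016)) (390, array([ 0.4838, -0.0913]), np.float64(0.0028))
top (0, array([ 0.4844, -0.0937]), np.float64(nan))
  ret = _var(a, axis=axis, dtype=dtype, out=out, ddof=ddof,
  arrmean = um.true_divide(arrmean, div, out=arrmean,
  ret = ret.dtype.type(ret / rcount)
```

View pics/s3.png

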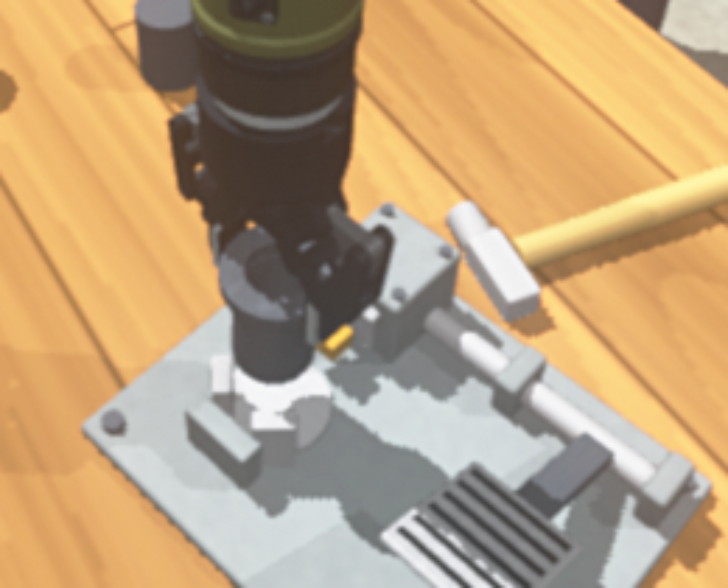

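The side view shows the sleeve above the rest, with its foot at crop (270,365), between the V stop (left) and the brass stamp (337,340). I'll correct 4 mm sideways and lower it part way.

>>> servo_tool([
  [0, 2, 0, 0],
  [0, 4, 2, 0],
  [0, 4, 8, 0],
  [0, 4, 16, 0],
  [0, 4, 25, 0],
  [0, 4, 33, 0],
  [0, 4, 39, 0],
  [0, 4, 42, 0],
])

```text
time_s: 7.5
tool_pos: [0.4855, -0.0978, 0.1519]
tool_rot: [-3.141, 0.001, 0.249]
wrist_force: [0.3, 0.7, -8.3]
finger_gap: 0.0647
grip_force: 69.7
```

Run:
```python
from fit import *
f=grab("side"); W=f["W"]
cv2.imwrite("pics/s4.png",cv2.resize(f["pixels"][240:380,220:380,::-1],None,fx=4,fy=4,interpolation=2))
o=sensors.get_obs(); p=o["tool_pos"]; print(p,o["tool_rot"],o["wrist_force"])
h=p[2]-.123; print("foot",h, body(W,p[:2],.06,h+.055))
```

```text
[ 0.48548218 -0.09778586  0.15181785] [-3.14097703e+00  1.28769006e-03  2.49049104e-01] [ 0.699208   -1.19740322 -8.74703407]
foot 0.028817846224981236 (291, array([ 0.4884, -0.102 ]), np.float64(0.0026))
```

View pics/s4.png

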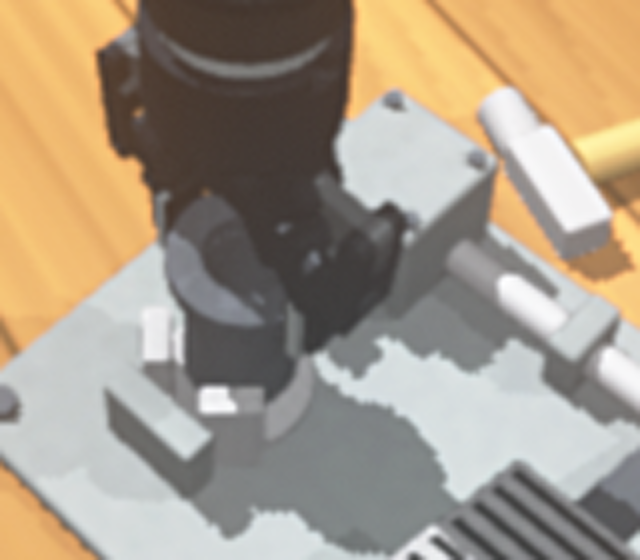

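The sleeve is down between the V jaws (crop (155,335) and (220,400)) with no side force. I'll lower it the last 9 mm to contact.

>>> servo_tool([
  [0, 0, 1.5, 0],
  [0, 0, 3, 0],
  [0, 0, 4.5, 0],
  [0, 0, 6, 0],
  [0, 0, 7, 0],
  [0, 0, 7.7, 0],
  [0, 0, 8, 0],
  [0, 0, 8, 0],
])

```text
time_s: 8.35
tool_pos: [0.486, -0.0979, 0.1449]
tool_rot: [-3.142, 0.0, 0.249]
wrist_force: [-0.4, 0.5, -8.3]
finger_gap: 0.0641
grip_force: 69.8
```

>>> servo_tool([
  [0, 0, 0.3, 0],
  [0, 0, 0.6, 0],
  [0, 0, 0.9, 0],
  [0, 0, 1.2, 0],
  [0, 0, 1.5, 0],
  [0, 0, 1.8, 0],
  [0, 0, 2, 0],
  [0, 0, 2, 0],
])

```text
time_s: 9.15
tool_pos: [0.4867, -0.0978, 0.1439]
tool_rot: [3.141, -0.002, 0.249]
wrist_force: [-1.9, 2.2, 5.3]
finger_gap: 0.0644
grip_force: 70.8
```

Contact: the weight is on the rest. Releasing.

>>> servo_tool([
  [0, 0, -0.5, 0],
  [0, 0, -0.5, 0],
  [0, 0, -0.5, 0],
  [0, 0, -0.5, 0],
  [0, 0, -0.5, 0],
  [0, 0, -0.5, 0],
  [0, 0, -0.5, 0],
  [0, 0, -0.5, 0],
], jaw=1)

```text
time_s: 9.95
tool_pos: [0.486, -0.0979, 0.1434]
tool_rot: [3.142, 0.0, 0.249]
wrist_force: [0.6, -0.4, -0.7]
finger_gap: 0.0854
grip_force: 0.0
```

>>> servo_tool([
  [0, 0, -4, 0],
  [0, 0, -12, 0],
  [0, 0, -24, 0],
  [0, 0, -40, 0],
  [0, 0, -60, 0],
  [0, 0, -80, 0],
  [0, 0, -95, 0],
  [0, 0, -100, 0],
])

```text
time_s: 10.75
tool_pos: [0.4871, -0.0981, 0.2462]
tool_rot: [3.14, -0.004, 0.249]
wrist_force: [-0.2, 0.1, -0.4]
finger_gap: 0.0854
grip_force: 0.0
```

```bash
cat > st.py <<'E'
from fit import *
c,s=np.cos(.2495),np.sin(.2495)
def fx(P): e=P[...,:2]-np.array([.525,-.158]); return np.stack([c*e[...,0]+s*e[...,1],-s*e[...,0]+c*e[...,1]],-1)*1000
E
python3 - <<'E'
from st import *
f=grab("side"); cv2.imwrite("pics/s5.png",cv2.resize(f["pixels"][210:420,190:450,::-1],None,fx=2.5,fy=2.5))
for W in(f["W"],np.load("top0.npz")["W"]):
    q=fx(W); m=(abs(q[...,1]+90)<30)&(W[...,2]>.06)&(W[...,2]<.13)&(abs(q[...,0]+40)<60)
    A=np.c_[q[m],np.ones(m.sum())]; k=np.linalg.lstsq(A,W[m][:,2]*1000,rcond=None)[0]; print(m.sum(),"x range",np.percentile(q[m][:,0],[0.5,99.5]),"plane",k)
q=fx(f["W"]); m=(np.hypot(q[...,0]+25,q[...,1]-70)<45)&(f["W"][...,2]>.09)&(f["W"][...,2]<.11)
print("rim",m.sum(),(q[m].min(0)+q[m].max(0))/2,np.median(f["W"][m][:,2]))
print(sensors.get_obs()["tool_pos"])
E
```

```text
2162 x range [-84.0513604   18.22662382] plane [-4.66952262e-01  9.34749765e-04  7.54527268e+01]
970 x range [-82.76504554  18.06537158] plane [-4.82689189e-01 -3.68810332e-03  7.59297589e+01]
rim 942 [-21.80106674  70.63195463] 0.09923548452124342
[ 0.48707207 -0.09813926  0.24592231]
```

View pics/s5.png

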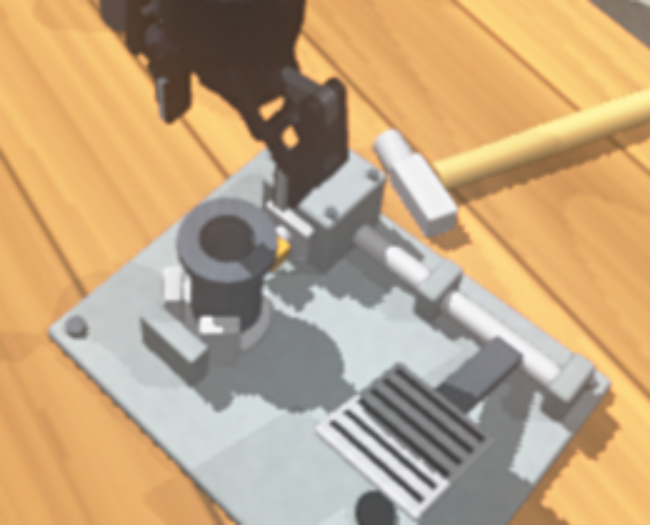

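The sleeve stands on the rest (crop (225,240)) at fixture (-22, 70.6) mm, rim at z 99 mm. The pad centre is at fixture (-42, -90) mm. Moving over the pad with the jaw shut.

>>> servo_tool([
  [-2, 12, 0, 0],
  [-6, 35, 0, 0],
  [-10, 62, 0, 0],
  [-14, 90, 0, 0],
  [-18, 118, 0, 0],
  [-21, 140, 10, 0],
  [-23, 153, 25, 0],
  [-23, 157, 40, 0],
], jaw=-1)

```text
time_s: 11.6
tool_pos: [0.5018, -0.2574, 0.2015]
tool_rot: [-3.141, 0.001, 0.247]
wrist_force: [-0.5, 0.8, -0.8]
finger_gap: -0.0001
grip_force: 0.0
```

>>> servo_tool([
  [0, 0, 5, 0],
  [0, 0, 10, 0],
  [0, 0, 15, 0],
  [0, 0, 20, 0],
  [0, 0, 25, 0],
  [0, 0, 28, 0],
  [0, 0, 30, 0],
  [0, 0, 30, 0],
])

```text
time_s: 12.4
tool_pos: [0.5026, -0.2556, 0.1738]
tool_rot: [3.142, -0.0, 0.249]
wrist_force: [0.3, 0.3, 2.0]
finger_gap: 0.0
grip_force: 0.7
```

Run:
```python
from st import *
o=sensors.get_obs(); print(o["tool_pos"],fx(np.array(o["tool_pos"])),o["wrist_force"],o["tool_rot"],o["finger_gap"])
```

```text
[ 0.50257084 -0.25562984  0.17377965] [-45.84136803 -89.0686371 ] [0.2755694  0.31935707 1.98019108] [ 3.14154568e+00 -4.90987061e-04  2.49188401e-01] 4.342067597732141e-05
```

>>> servo_tool([
  [-2, 0, 4, 0],
  [-5, 0, 10, 0],
  [-8, 0, 18, 0],
  [-10, 0, 26, 0],
  [-12, 0, 34, 0],
  [-14, 0, 42, 0],
  [-15, 0, 48, 0],
  [-15.5, 0, 51, 0],
])

```text
time_s: 13.2
tool_pos: [0.4865, -0.2599, 0.1232]
tool_rot: [3.141, 0.002, 0.249]
wrist_force: [-6.4, 0.4, 14.5]
finger_gap: -0.0
grip_force: 6.9
```

>>> servo_tool([
  [-0.5, 0, 3, 0],
  [-1, 0, 6, 0],
  [-1, 0, 9, 0],
  [-1, 0, 11, 0],
  [-1, 0, 12.5, 0],
  [-1, 0, 13.5, 0],
  [-1, 0, 14.5, 0],
  [-1, 0, 14.5, 0],
])

```text
time_s: 14.0
tool_pos: [0.4849, -0.2603, 0.1095]
tool_rot: [3.14, 0.003, 0.248]
wrist_force: [-10.8, 0.5, 18.4]
finger_gap: -0.0
grip_force: 9.8
```

>>> servo_tool([
  [0, 0, 0.5, 0],
  [0, 0, 1, 0],
  [0, 0, 1.5, 0],
  [0, 0, 2, 0],
  [0, 0, 2, 0],
  [0, 0, 2, 0],
  [0, 0, 2, 0],
  [0, 0, 2, 0],
])

```text
time_s: 14.8
tool_pos: [0.4849, -0.2603, 0.1091]
tool_rot: [3.14, 0.002, 0.248]
wrist_force: [-15.5, 2.9, 34.9]
finger_gap: 0.0001
grip_force: 17.5
```

Run:
```python
from st import *
o=sensors.get_obs(); print(o["tool_pos"],o["wrist_force"])
f=grab("side");W=f["W"]; q=fx(W); m=(abs(q[...,1]+90)<30)&(W[...,2]>.028)&(W[...,2]<.06)&(q[...,0]>-110)&(q[...,0]<-10)
A=np.c_[q[m],np.ones(m.sum())]; print(m.sum(),"pad plane",np.linalg.lstsq(A,W[m][:,2]*1000,rcond=None)[0],np.median(W[m][:,2]))
m=(np.hypot(q[...,0]+25,q[...,1]-70)<45)&(W[...,2]>.09)&(W[...,2]<.11)
print("rim",m.sum(),(q[m].min(0)+q[m].max(0))/2,np.median(W[m][:,2]))
```

```text
[ 0.48491146 -0.2603152   0.10912784] [-15.45319765   2.89949359  34.8838197 ]
523 pad plane [ 0.02264494 -0.26619634 21.18893105] 0.03727162052773858
rim 959 [-28.28698259  69.77452956] 0.09919929365250257
```

The pedal is on its stop: force rose sharply with no motion, and the pad is level at 37 mm. The sleeve has been pushed home. I'll hold it here, then come back up along the arc.

>>> servo_tool([
  [0, 0, -0.3, 0],
  [0, 0, -0.3, 0],
  [0, 0, -0.3, 0],
  [0, 0, -0.3, 0],
  [0, 0, -0.3, 0],
  [0, 0, -0.3, 0],
  [0, 0, -0.3, 0],
  [0, 0, -0.3, 0],
])

```text
time_s: 15.65
tool_pos: [0.4849, -0.2603, 0.1091]
tool_rot: [3.14, 0.003, 0.248]
wrist_force: [-14.3, 3.0, 33.1]
finger_gap: 0.0003
grip_force: 16.4
```

>>> servo_tool([
  [0.5, 0, -4, 0],
  [1.5, 0, -11, 0],
  [3, 0, -19, 0],
  [5, 0, -28, 0],
  [8, 0, -37, 0],
  [11, 0, -46, 0],
  [14, 0, -56, 0],
  [17, 0, -66, 0],
])

```text
time_s: 16.45
tool_pos: [0.5045, -0.2557, 0.1738]
tool_rot: [3.141, -0.004, 0.249]
wrist_force: [0.6, -0.6, 0.9]
finger_gap: 0.0
grip_force: 0.0
```

>>> servo_tool([
  [0, 0, -8, 0],
  [0, 0, -18, 0],
  [0, 0, -30, 0],
  [0, 0, -45, 0],
  [0, 0, -65, 0],
  [0, 0, -85, 0],
  [0, 0, -96, 0],
  [0, 0, -100, 0],
])

```text
time_s: 17.25
tool_pos: [0.5032, -0.2559, 0.2736]
tool_rot: [3.14, -0.001, 0.249]
wrist_force: [0.1, -0.2, 0.5]
finger_gap: -0.0002
grip_force: 0.0
```

Run:
```python
from st import *
o=sensors.get_obs(); print(o["tool_pos"],o["wrist_force"])
f=grab("side");W=f["W"]; q=fx(W); cv2.imwrite("pics/s6.png",f["pixels"][...,::-1])
m=(abs(q[...,1]+90)<30)&(W[...,2]>.06)&(W[...,2]<.13)&(abs(q[...,0]+40)<60)
A=np.c_[q[m],np.ones(m.sum())]; print(m.sum(),"pad plane",np.linalg.lstsq(A,W[m][:,2]*1000,rcond=None)[0])
m=(np.hypot(q[...,0]+25,q[...,1]-70)<45)&(W[...,2]>.09)&(W[...,2]<.11)
print("rim",m.sum(),(q[m].min(0)+q[m].max(0))/2,np.median(W[m][:,2]),np.std(W[m][:,2]))
```

```text
[ 0.50321341 -0.25593578  0.27356668] [ 0.10645283 -0.16767809  0.50185573]
2154 pad plane [-4.67551268e-01 -2.53053967e-04  7.53566214e+01]
rim 959 [-28.32584009  70.34381994] 0.0992976139655255 0.002447816869279753
```

View pics/s6.png

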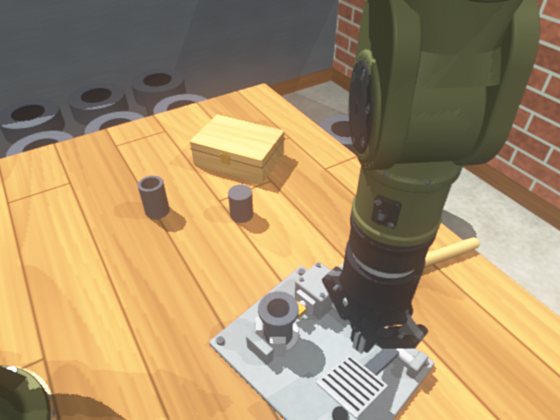

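The sleeve stands home on the rest at (278,312) and the pedal is back up at (352,385). The tube (153,197), offcut (240,203) and case are untouched, and the arm is clear. Handing in.

```bash
python3 -c "from rig import manip; print(manip.hand_in())"
```

```text
the job is handed in; nothing more can be done
None
```

The sleeve stands flange up on the rest, home against the V stop; the pedal was held fully down for over 0.8 s and has come back up, the arm is clear, and the job is handed in at about 17 s (no verdict was shown).

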